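# Snap a chromatography column into its spring clips and slide it home

### The arm

A 6-joint arm with a two-finger parallel gripper is mounted at the origin on the work surface. World frame = base frame: x ahead of the robot, y to its left, z up, the work surface at z = 0. Lengths are in m, angles in rad, forces in N, time in s.
With the tool pointing down it reaches from about 0.425 to 0.95 m from the base axis. Payload 3.5 kg.
Tool frame: the origin (TCP) lies at the very end of the fingers, on their centre line; the grasp point (between the pads) lies 19 mm behind it; x points along the fingers, z is the direction in which the jaws open and shut, and the axes are right-handed (so a half turn about x gives the same grasp; the last joint's range is limited). The gripper opens to 85 mm and grips with 20 to 120 N. Pads are 22 mm wide; open, the fingers measure 114 mm over their backs; the gripper's body (76 mm by 85 mm) begins 54 mm behind the grasp point. The pads swing forward as they close: fully open they stand 13 mm farther back than shut.
Start: joints at [1.025, 0.286, 1.577, -0, 1.279, -0.15], TCP at [0.26, 0.623, 0.231] pointing down, gripper open.
Joint ranges: [-2.77, 2.77], [-0.9, 2.22], [0.21, 2.48], [-1.53, 4.67], [0.24, 2.81], [-2.84, 2.84]. Speed limits (rad/s): [2.79, 2.79, 3.14, 3.14, 3.14, 3.14].

### API

Orientations are given as a unit quaternion [x, y, z, w].
In Python, from plant import ctrl, cams gives the robot as it stands.
- The arm moves only by the tool play_rows, never from a script. Its argument "rows" is a list of rows, each a list of 3 entries, a list of its own where there are three numbers: the opening in per cent of the stroke, from 0 (shut) to 100 (fully open), then the shift along the tool's x, y, z in units of 0.3 m (1.0 is 0.3 m), then the turn, a rotation vector about the tool's x, y, z in units of pi/2 rad (1.0 is pi/2 rad). A call has 1 to 10 rows; each row is the pose to reach, as a shift and turn from the pose commanded when the call began, along the tool's axes at that moment; what a row does not reach only later rows make up. A row lasts 1/12 s, in which the tool goes at most 41.7 mm and 7.16 degrees, less where a joint would pass 70% of its speed; a pose out of reach is approached as far as the arm can. A call with a number of a shift or a turn outside -1 to 1 is refused whole. A call with a gripper value outside its range is refused whole. The fingers move at their own pace and stop on an object; "force" is the grip in N (left out, the last holds). Time passes only in rows, so rows that repeat a pose let the fingers close. It gives the time, the measured TCP pose, the force and the opening at its end, in the units of the state.
- ctrl.get_state(): the state, without advancing time (a new reading comes with each control period).
- cams.read_camera(name): name is "side" or "top" or "wrist"; returns a dict with "color" (480x640x3 uint8, red, green, blue), "fx", "fy", "cx", "cy" (pixels), "view" (4x4, takes a point from world to camera coordinates). Camera axes: x right, y down, z forward; pixel columns grow to the right and rows downward; lengths in m; the calibration is good to about 2 mm. A picture is of the moment at which its call begins. There is no depth.
- ctrl.sign_off(): hands the job in, once; it reports no verdict.
The state is a dict: "time": time; "qpos": joint angles; "dq": joint speeds; "joint_efforts": joint torques, N m; "eef_pos": TCP position; "tcp_rot": TCP orientation; "contact_force": force on the tool from outside, world axes, zero at the start; "wrist_torque": the same for the moment, N m; "opening": opening from 0.0 (shut) to 1.0 (fully open).
Only numpy, scipy, OpenCV 4.12 (cv2) and the standard library are available. Lean on these libraries where they do the work, as an engineer would, in place of code of your own. Each camera call takes 0.05 s, during which the arm holds its last target. There are 200 camera calls.

### The job

Lift the long slim steel column with the narrow nose out of its cradle and press it sideways down into both spring clips of the column holder, nose towards the port and still just outside it, until both clips have snapped over it. Then slide it along in the clips until its nose is in the port and its shoulder is pressed firmly, but without forcing it, against the port face, and let go of it there. Leave everything else on the bench as it is.

Things in the scene. Friction and masses are not known exactly. Their poses are not given: they have to be found in the camera images.
- column_mid (a point): Centre of the task's column: a bare steel cylinder, 22 mm in diameter, 170 mm long, 0.28 to 0.46 kg, lying level in a grey cradle, its axis 47 mm above the bench. Its y axis runs along the cylinder; its -y end carries a coaxial nose, 10 mm in diameter and 10 mm long; its +y end is flat. Its -y direction starts within 0.7 rad of the holder's -y.
- column_shoulder (a point): Centre of the column's flat shoulder at the nose end, 85 mm from its centre along its -y; the nose sticks 10 mm out of it (tip 95 mm from the centre). Same axes as column_mid.
- column: The column itself, named for the force rules; same origin and axes as column_mid.
- cradle1: The fixed grey cradle that carries the task's column: base plate 70 by 125 mm, 8 mm thick; two V-blocks, 50 mm wide, 12 mm thick along y, under the column at y = +46 and -46 mm, so the middle 80 mm of the column is free to be grasped from above, fingers closing across it. Origin on the bench under its centre, y along the column. A second such cradle carries another column.
- holder: Column holder: aluminium base plate, 90 mm (x) by 246 mm (y), 12 mm thick, screwed down; origin on the bench under the midpoint between its two clips. The column axis, when seated in the clips, is at x = 0, z = 60 mm, along y; the port is at the -y end. Between the clips (80 mm and more) only the base plate lies below the column.
- clip_a (a point): Centre of the seated column's axis in the clip at y = +54 mm of the holder (axes as the holder). A C-shaped spring clip, open upwards, 12 mm wide along y on a white block 16 mm wide: a rigid V seat and two sprung steel jaws with flared lips reaching 80 mm above the bench, 36 mm apart at the top, hooks 14 mm apart. The lips guide a column that comes down within 6 mm of the centre line.
- clip_b (a point): The same for the equal clip at y = -54 mm of the holder. Pressed down, a column meets the lips with its axis about 20 mm above its seat. Both clips together yield to roughly 20 N downward, then snap over it; the seats below are rigid. Never press the column into them with more than 25 N (60 N over all contacts, of which the clips' own pinch is about 20 N). Sliding a seated column takes 4 to 8 N and friction keeps it where it is left.
- clip_mid (a point): Point of the holder half-way between the clips on the axis of a seated column, 60 mm above the bench. Same axes as the holder. With the column's centre 11 to 20 mm from here along +y, the nose is surely outside the port; fully home, the centre is 0 to 10 mm from here along -y, by how far out the port's collar stands.
- port: The port at the -y end of the holder: an aluminium block with a steel screw collar, 28 mm in outer diameter, bore 15 mm; origin and axes are the holder's. The collar's +y face, which stops the shoulder, stands anywhere from 85 to 95 mm from clip_mid along -y, as the last user screwed it; it does not move. Firmly seated is some 6 to 15 N along the axis; never over 25 N.
- pins (a joint): How far the two sprung brass pins, 3 mm thick, in the collar's face (either side of the bore) are pushed in, in m: 0 free, standing 4 mm out of the face; 0.004 flush with it, when the shoulder is home. Their spring (about 1 N) is too weak to push back a clipped column.
- spare_mid (a point): Centre of the other, shorter and thicker column (26 mm in diameter, 130 mm long, no nose) in the second grey cradle; a bystander. Its y axis runs along it.
- spanner: Steel open-ended spanner lying on the bench, 160 mm long; bystander. Origin on the bench at its middle.
- beaker: Glass beaker, 68 mm across, 85 mm high; bystander. Origin at the centre of its underside.
- jar: Small white jar, 48 mm across, 55 mm high; bystander. Origin at the centre of its underside.
- vialrack: White rack with capped vials, 75 by 130 mm, 50 mm high; bystander. Origin at the centre of its underside.
- tipbox: Grey box with a clear lid, 87 by 124 mm, 66 mm high; bystander. Origin at the centre of its underside.
- driver: Screwdriver lying on the bench; bystander. Origin on the bench at its middle.
Not all that is in view belongs to the job. Leave any turquoise look-alike of the column alone.

How it is judged:
On the way, in this order (a step that is already met when the one before it is completed fails the run):
1. the column sits snapped down in both clips, its nose still outside the port (z of column_mid in the frame of holder between 0.058 and 0.062 m and x of column_mid in the frame of holder between -0.002 and 0.002 m and angle between the y axis of column_mid and the y axis of holder, either way round below 0.03 rad and y of column_shoulder in the frame of holder between -0.0755 and -0.05 m), for 0.1 s.
2. slid along in the clips, its shoulder is pressed against the port face with more than 5 N (z of column_mid in the frame of holder between 0.058 and 0.062 m and x of column_mid in the frame of holder between -0.002 and 0.002 m and angle between the y axis of column_mid and the y axis of holder, either way round below 0.03 rad and y of column_shoulder in the frame of holder below -0.05 m and value of joint pins above 0.0025 m and contact force between column and port above 5 N), for 0.1 s.
At the end, for the whole second after the job is handed in: The column lies in both clips, its axis within 2 mm of the clip axis sideways and in height and within 0.03 rad of it, its nose in the port and its shoulder within 1.5 mm of the collar's face (the sprung pins held in by more than 2.5 of their 4 mm), at rest and released (z of column_mid in the frame of holder between 0.058 and 0.062 m and x of column_mid in the frame of holder between -0.002 and 0.002 m and angle between the y axis of column_mid and the y axis of holder, either way round below 0.03 rad and y of column_shoulder in the frame of holder below -0.05 m and value of joint pins above 0.0025 m and linear speed of column below 0.01 m/s and contact force between the fingers and column below 0.1 N); the robot touches nothing.
It fails at once if the column presses on the port with more than 25 N (contact force between column and port above 25 N).
It fails at once if the column presses on the holder with more than 60 N, all contacts added up (contact force between column and holder above 60 N).
It fails at once if a bystander is moved by more than 25 mm (distance of any of spare_mid, jar, spanner, beaker, vialrack, tipbox, driver from where it was at the start of the episode above 0.025 m).
It also fails if it takes over 67 s, if anything falls off the work surface, if the arm or the gripper's body presses on something with over 40 N, if the wrist force passes 120 N, or if a joint passes its speed limit or range.

## Working session

There is one attempt and no reset: what is moved stays moved. The work goes in short steps, Python scripts to look and compute and a tool call to move; the robot and the scene stay as the last step left them, time stands still between calls to the robot, and variables do not carry over. Pictures are saved under pics/ and viewed, about 8 in all and at most 12, crops included, and the job is handed in when it is done.

Besides the shell and the picture viewer there is one more tool, called after "Emit:" in YAML: its name, and indented under it one key for each argument. play_rows: Moves the arm, as the interface text tells. Shifts and turns lie within -1 to 1; 1 stands for 0.3 m of shift or pi/2 rad of turn. Its arguments: {"type":"object","properties":{"rows":{"type":"array"},"force":{"type":"number"}},"required":["rows"]}

```bash
mkdir -p pics; ls
cat > h.py <<'E'
import numpy as np, cv2, json
from plant import ctrl, cams
from scipy.spatial.transform import Rotation as R
def shot(n, f=None):
    c=cams.read_camera(n)
    if f: cv2.imwrite('pics/'+f, c['color'][:,:,::-1])
    return c
def ray(c,u,v):
    V=np.array(c['view']); d=V[:3,:3].T@np.array([(u-c['cx'])/c['fx'],(v-c['cy'])/c['fy'],1.]); o=-V[:3,:3].T@V[:3,3]
    return o,d
def onz(c,u,v,z):
    o,d=ray(c,u,v); return o+d*(z-o[2])/d[2]
def proj(c,p):
    V=np.array(c['view']); q=V[:3,:3]@np.array(p)+V[:3,3]; return q[:2]/q[2]*[c['fx'],c['fy']]+[c['cx'],c['cy']]
E
python3 - <<'E'
from h import *
import pickle
for n in ['top','side']:
    c=shot(n,n+'0.png'); pickle.dump(c,open(n+'0.pkl','wb')); print(n,c['fx'],np.round(c['view'],3).tolist())
print(ctrl.get_state())
E
```

```text
pics
top 489.489739291371 [[0.022, -1.0, 0.001, 0.074], [-0.998, -0.022, -0.057, 0.532], [0.057, -0.0, -0.998, 1.279], [0.0, 0.0, 0.0, 1.0]]
side 498.4336196577799 [[0.975, -0.222, 0.021, -0.507], [-0.104, -0.535, -0.839, 0.156], [0.198, 0.815, -0.544, 1.204], [0.0, 0.0, 0.0, 1.0]]
{'time': 0.1, 'qpos': array([ 1.02498013e+00,  2.87107552e-01,  1.57805118e+00, -9.64448652e-06,
        1.27859156e+00, -1.50013770e-01]), 'dq': array([ 0.00067728, -0.00222419, -0.00382285, -0.00053164, -0.00035029,
       -0.00161553]), 'joint_efforts': array([ 9.31156319e-04, -4.07293653e+01, -2.93700117e+01, -1.41523769e-04,
        3.38651065e-03, -2.80943908e-06]), 'eef_pos': array([0.25991355, 0.62230194, 0.23005403]), 'tcp_rot': array([-0.39226145,  0.58923539,  0.39160917,  0.58785616]), 'contact_force': array([-0.44275257, -0.53992569,  0.28981532]), 'wrist_torque': array([ 0.00863126, -0.01893362, -0.01982568]), 'opening': 0.9944259149650543}
```

View pics/top0.png

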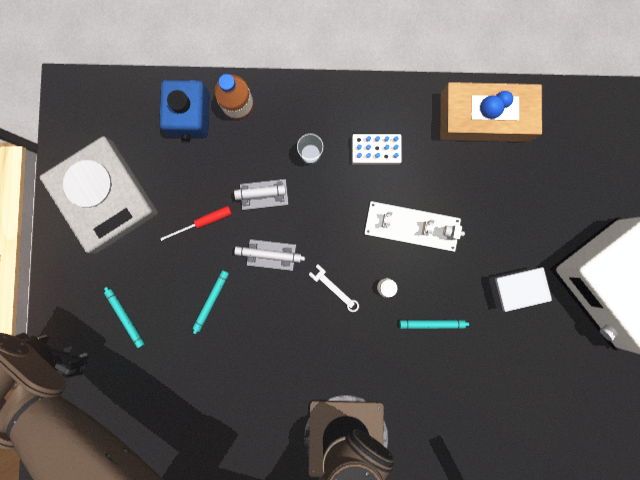

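View pics/side0.png

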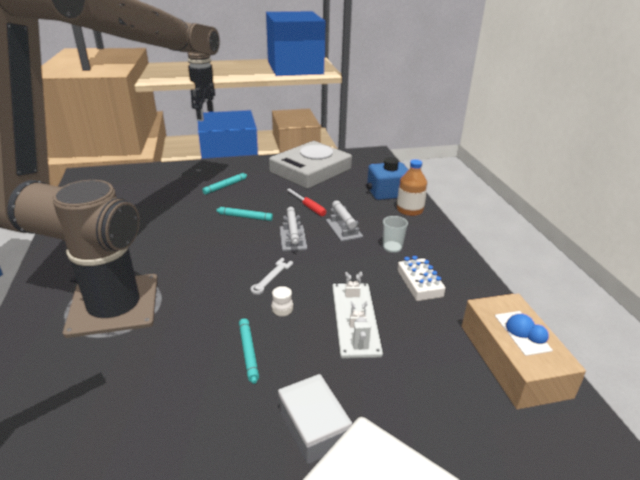

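Two columns lie in grey cradles: top-view (262,193), which is shorter and thicker, and (270,255), which is longer and slimmer with a nose at its right end near (303,259). The lower one fits the description. I'll confirm it in an enlarged crop that also shows the holder.

Run:
```python
from h import *
im=cv2.imread('pics/top0.png')
a=cv2.resize(im[175:275,220:320],None,fx=4,fy=4,interpolation=cv2.INTER_CUBIC)
b=cv2.resize(im[180:280,360:470][:, :100],None,fx=4,fy=4,interpolation=cv2.INTER_CUBIC)
cv2.imwrite('pics/crop1.png',np.hstack([a,cv2.resize(im[180:280,365:465],None,fx=4,fy=4,interpolation=cv2.INTER_CUBIC)]))
import pickle
c=pickle.load(open('top0.pkl','rb'))
# holder plate contour
hsv=cv2.cvtColor(im,cv2.COLOR_BGR2HSV)
for thr in (120,200):
    g=((hsv[:,:,2]>thr)&(hsv[:,:,1]<60)).astype(np.uint8)
    n,l,s,ct=cv2.connectedComponentsWithStats(g)
    for i in range(1,n):
        if s[i,4]>150:
            r=cv2.minAreaRect(np.argwhere(l==i)[:,::-1].astype(np.float32)); 
            if 220<ct[i][0]<480 and 170<ct[i][1]<290: print(thr,ct[i],r,s[i,4])
            if 220<ct[i][0]<480 and 170<ct[i][1]<290: print([np.round(onz(c,*p,.012),3).tolist() for p in cv2.boxPoints(r)])
```

```text
120 [262.59491525 193.70932203] ((260.42071533203125, 194.28659057617188), (26.06184196472168, 52.67584228515625), 83.6598129272461) 1180
[[0.659, 0.314, 0.012], [0.677, 0.175, 0.012], [0.608, 0.166, 0.012], [0.589, 0.304, 0.012]]
120 [412.54310887 225.85966016] ((415.2474670410156, 226.4129638671875), (98.61610412597656, 34.332454681396484), 10.885526657104492) 3178
[[0.533, -0.037, 0.012], [0.624, -0.052, 0.012], [0.58, -0.31, 0.012], [0.49, -0.294, 0.012]]
120 [270.06524927 254.3372434 ] ((269.142333984375, 254.26641845703125), (70.57024383544922, 26.55458641052246), 6.581944942474365) 1364
[[0.448, 0.308, 0.012], [0.518, 0.302, 0.012], [0.5, 0.116, 0.012], [0.431, 0.122, 0.012]]
120 [333.56158664 287.96659708] ((334.27789306640625, 289.78387451171875), (60.76673889160156, 14.257036209106445), 44.215179443359375) 479
[[0.425, 0.11, 0.012], [0.453, 0.084, 0.012], [0.344, -0.033, 0.012], [0.317, -0.007, 0.012]]
120 [387.06885246 287.42622951] ((387.50006103515625, 287.5000305175781), (19.798988342285156, 18.384777069091797), 45.0) 305
[[0.394, -0.066, 0.012], [0.429, -0.1, 0.012], [
[... 432 characters left out ...]
, 0.012], [0.622, -0.053, 0.012], [0.578, -0.31, 0.012], [0.491, -0.293, 0.012]]
200 [267.16013072 253.82679739] ((267.07781982421875, 253.85791015625), (50.479007720947266, 6.076733589172363), 6.911227226257324) 306
[[0.474, 0.285, 0.012], [0.49, 0.283, 0.012], [0.477, 0.15, 0.012], [0.461, 0.152, 0.012]]
200 [333.6875 288.215 ] ((334.51611328125, 289.5459289550781), (59.368186950683594, 13.466070175170898), 44.11859893798828) 400
[[0.425, 0.107, 0.012], [0.451, 0.083, 0.012], [0.345, -0.032, 0.012], [0.319, -0.007, 0.012]]
200 [388.46086957 287.79565217] ((388.5, 287.5), (17.0, 15.0), 90.0) 230
[[0.415, -0.085, 0.012], [0.416, -0.124, 0.012], [0.372, -0.125, 0.012], [0.371, -0.085, 0.012]]
```

View pics/crop1.png

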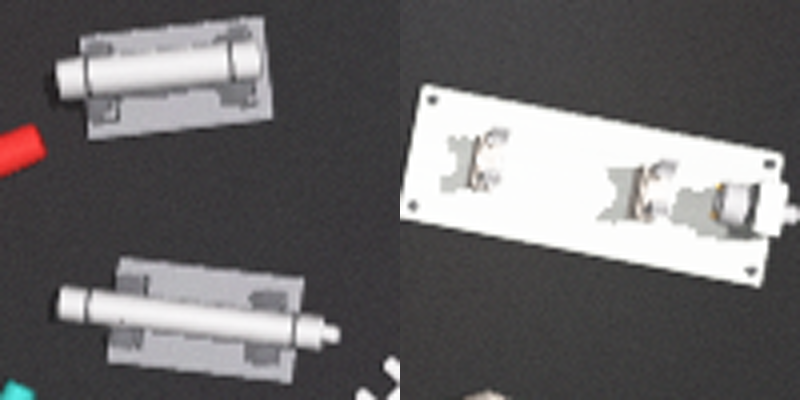

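The left crop confirms it: the lower column is long and slim with its nose at crop (338,335), and the upper one is thick with no nose. The clips are at crop (488,158) and (655,190), with the port to the right at about (740,205).

```bash
cat >> h.py <<'E'
def rel(pos,yaw):
    """shift/turn units to bring TCP to pos, tool down, column(+y) yaw -> jaw across it"""
    s=ctrl.get_state(); R0=R.from_quat(s['tcp_rot'])
    best=None
    yv=np.array([np.cos(yaw),np.sin(yaw),0])   # column +y direction in world
    for sg in (1,-1):
        x=np.array([0,0,-1.]); y=sg*yv; z=np.cross(x,y)
        t=(R0.inv()*R.from_matrix(np.c_[x,y,z])).as_rotvec()
        if best is None or np.linalg.norm(t)<np.linalg.norm(best): best=t
    d=R0.inv().apply(np.array(pos)-s['eef_pos'])
    print('shift',np.round(d/.3,4).tolist(),'turn',np.round(best/(np.pi/2),4).tolist(),'mm',round(np.linalg.norm(d)*1e3),'deg',round(np.degrees(np.linalg.norm(best)),1))
def st():
    s=ctrl.get_state(); print({k:np.round(s[k],4).tolist() for k in ('time','qpos','eef_pos','contact_force','opening')})
    print(np.round(R.from_quat(s['tcp_rot']).as_matrix(),3).tolist())
E
python3 - <<'E'
from h import *
import pickle
c=pickle.load(open('top0.pkl','rb'))
P=lambda x,y:(220+x/4,175+y/4)
Q=lambda x,y:(365+(x-400)/4,180+y/4)
a=onz(c,*P(60,303),.047); s=onz(c,*P(323,331),.047); n=onz(c,*P(340,334),.047)
print(a,s,n,np.linalg.norm(a-s),np.linalg.norm(a-n)); m=(a+s)/2; d=a-s; yaw=np.arctan2(d[1],d[0]); print('col',m,yaw)
h=[onz(c,*Q(*p),.012) for p in [(432,100),(412,206),(773,163),(752,271)]]; print(np.round(h,4))
d=h[0]-h[2]+h[1]-h[3]; hy=np.arctan2(d[1],d[0]); print('holder yaw',hy, np.mean(h,0))
for p in [(488,158),(655,190)]: print(onz(c,*Q(*p),.07))
rel([m[0],m[1],.17],yaw); st()
E
```

```text
[0.48085967 0.29682088 0.047     ] [0.46652951 0.1272199  0.047     ] [0.46483975 0.11624694 0.047     ] 0.17020530424453137 0.18128316526661395
col [0.47369459 0.21202039 0.047     ] 1.4865031618848286
[[ 0.6111 -0.0605  0.012 ]
 [ 0.5402 -0.0483  0.012 ]
 [ 0.574  -0.2875  0.012 ]
 [ 0.502  -0.274   0.012 ]]
holder yaw 1.4059327737083327 [ 0.55680649 -0.16755827  0.012     ]
[ 0.56798564 -0.0900127   0.07      ]
[ 0.54994085 -0.19611459  0.07      ]
shift [0.2019, -1.1848, -0.9867] turn [0.8017, -0.0013, 0.0007] mm 467 deg 72.2
{'time': 0.1, 'qpos': [1.025, 0.2871, 1.5781, -0.0, 1.2786, -0.15], 'eef_pos': [0.2599, 0.6223, 0.2301], 'contact_force': [-0.4428, -0.5399, 0.2898], 'opening': 0.9944}
[[-0.001, -0.923, 0.386], [-0.002, 0.386, 0.923], [-1.0, 0.0, -0.002]]
```

Emit:
play_rows:
  rows:
    - [100,[0.17,-1,-0.83],[0.68,0,0]]
    - [100,[0.17,-1,-0.83],[0.68,0,0]]
    - [100,[0.17,-1,-0.83],[0.68,0,0]]
    - [100,[0.17,-1,-0.83],[0.68,0,0]]
    - [100,[0.17,-1,-0.83],[0.68,0,0]]
    - [100,[0.17,-1,-0.83],[0.68,0,0]]
    - [100,[0.17,-1,-0.83],[0.68,0,0]]
    - [100,[0.17,-1,-0.83],[0.68,0,0]]
    - [100,[0.17,-1,-0.83],[0.68,0,0]]
    - [100,[0.17,-1,-0.83],[0.68,0,0]]
  force: 60

```text
time: 0.93
eef_pos: [0.4419, 0.2736, 0.1791]
tcp_rot: [-0.036, 0.707, 0.035, 0.706]
contact_force: [-0.2, -0.2, -0.3]
opening: 1.002
```

Run:
```python
from h import *
st(); rel([.4737,.2120,.17],1.4865)
```

```text
{'time': 0.9333, 'qpos': [0.3596, -0.0061, 2.002, -0.0016, 1.1475, 0.2589], 'eef_pos': [0.4419, 0.2736, 0.1791], 'contact_force': [-0.2178, -0.2192, -0.2648], 'opening': 1.002}
[[-0.001, -0.101, 0.995], [-0.002, 0.995, 0.101], [-1.0, -0.002, -0.001]]
shift [0.0307, -0.2148, 0.0848] turn [0.1182, -0.0007, 0.0012] mm 70 deg 10.6
```

Emit:
play_rows:
  rows:
    - [100,[0.03,-0.215,0.085],[0.118,0,0]]
    - [100,[0.03,-0.215,0.085],[0.118,0,0]]
    - [100,[0.03,-0.215,0.085],[0.118,0,0]]
    - [100,[0.03,-0.215,0.085],[0.118,0,0]]

```text
time: 1.27
eef_pos: [0.4733, 0.2147, 0.1706]
tcp_rot: [0.029, 0.707, -0.029, 0.706]
contact_force: [-0.7, 0.0, -0.1]
opening: 1.001
```

Run:
```python
from h import *
import pickle
c=shot('wrist','w1.png'); pickle.dump(c,open('w1.pkl','wb')); st()
V=np.array(c['view']); print('cam',-V[:3,:3].T@V[:3,3], c['fx'])
for p in ([.4809,.2968,.047],[.4665,.1272,.047],[.4737,.212,.047]): print(proj(c,p))
```

```text
{'time': 1.3167, 'qpos': [0.2322, 0.0031, 2.009, 0.0005, 1.1307, 0.3113], 'eef_pos': [0.473, 0.2157, 0.1709], 'contact_force': [-0.3551, -0.0788, -0.0609], 'opening': 0.9973}
[[-0.001, 0.079, 0.997], [0.0, 0.997, -0.079], [-1.0, 0.0, -0.001]]
cam [0.47913831 0.29134491 0.31336946] 347.2713508308517
[317.81584906 121.82655538]
[316.57423868 327.42016087]
[317.13730171 234.1846661 ]
```

View pics/w1.png

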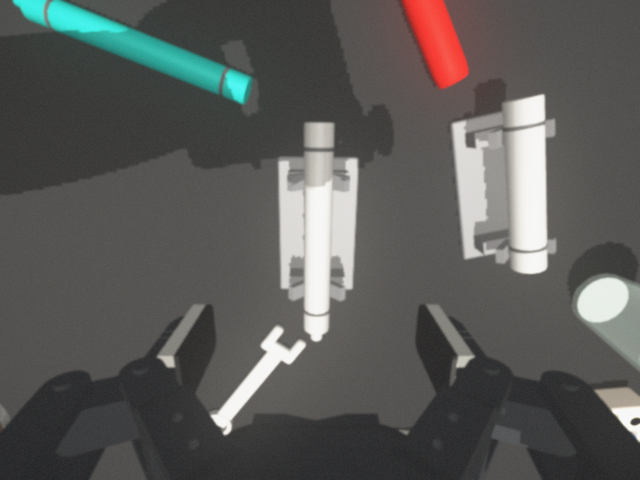

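The wrist view matches the estimate: flat end at (319,122) against a predicted (318,122), shoulder at about (316,330) against (317,327), and nose tip at (316,339). I'll descend on it.

Run:
```python
from h import *
st(); rel([.4737,.2120,.028],1.4865)
```

```text
{'time': 1.3167, 'qpos': [0.2322, 0.0031, 2.009, 0.0005, 1.1307, 0.3113], 'eef_pos': [0.473, 0.2157, 0.1709], 'contact_force': [-0.3551, -0.0788, -0.0609], 'opening': 0.9973}
[[-0.001, 0.079, 0.997], [0.0, 0.997, -0.079], [-1.0, 0.0, -0.001]]
shift [0.4763, -0.012, 0.0038] turn [0.0032, -0.0008, -0.0] mm 143 deg 0.3
```

Emit:
play_rows:
  rows:
    - [100,[0.1,-0.01,0.002],[0,0,0]]
    - [100,[0.2,-0.01,0.002],[0,0,0]]
    - [100,[0.3,-0.01,0.002],[0,0,0]]
    - [100,[0.4,-0.01,0.002],[0,0,0]]
    - [100,[0.475,-0.01,0.002],[0,0,0]]
    - [100,[0.475,-0.01,0.002],[0,0,0]]
    - [100,[0.475,-0.01,0.002],[0,0,0]]

```text
time: 1.9
eef_pos: [0.4721, 0.2138, 0.0279]
tcp_rot: [0.027, 0.708, -0.027, 0.705]
contact_force: [-0.4, 0.3, -0.1]
opening: 1.001
```

Run:
```python
from h import *
st()
```

```text
{'time': 1.9, 'qpos': [0.2292, 0.2161, 2.0815, 0.0002, 0.8473, 0.3055], 'eef_pos': [0.4721, 0.2138, 0.0279], 'contact_force': [-0.4181, 0.2854, -0.1489], 'opening': 1.0009}
[[-0.003, 0.076, 0.997], [-0.001, 0.997, -0.076], [-1.0, -0.001, -0.003]]
```

Emit:
play_rows:
  rows:
    - [0,[0,0,0],[0,0,0]]
    - [0,[0,0,0],[0,0,0]]
    - [0,[0,0,0],[0,0,0]]
    - [0,[0,0,0],[0,0,0]]
    - [0,[0,0,0],[0,0,0]]
    - [0,[0,0,0],[0,0,0]]
    - [0,[0,0,0],[0,0,0]]
    - [0,[0,0,0],[0,0,0]]
    - [0,[0,0,0],[0,0,0]]
    - [0,[0,0,0],[0,0,0]]
  force: 60

```text
time: 2.73
eef_pos: [0.4747, 0.2131, 0.03]
tcp_rot: [0.028, 0.706, -0.028, 0.707]
contact_force: [0.6, -0.7, 5.3]
opening: 0.242
```

Emit:
play_rows:
  rows:
    - [0,[-0.05,0,0],[0,0,0]]
    - [0,[-0.1,0,0],[0,0,0]]
    - [0,[-0.2,0,0],[0,0,0]]
    - [0,[-0.3,0,0],[0,0,0]]
    - [0,[-0.4,0,0],[0,0,0]]
    - [0,[-0.5,0,0],[0,0,0]]
    - [0,[-0.5,0,0],[0,0,0]]

```text
time: 3.32
eef_pos: [0.4766, 0.2138, 0.1847]
tcp_rot: [0.029, 0.703, -0.027, 0.71]
contact_force: [1.9, -0.7, -1.7]
opening: 0.232
```

Run:
```python
from h import *
st(); import pickle
c=pickle.load(open('top0.pkl','rb'))
# holder geometry: seated axis from clips; refined below
hy=1.406; e=np.array([np.cos(hy),np.sin(hy)])
A=np.array([.5680,-.0900]);B=np.array([.5499,-.1961]); print('clip dist',np.linalg.norm(A-B),'yaw',np.arctan2(*(A-B)[::-1]))
m=(A+B)/2; print('mid',m,'plate centre',[.5568,-.1676])
rel([m[0]+.1*e[0],m[1]+.1*e[1],.18],hy)
```

```text
{'time': 3.3167, 'qpos': [0.2272, -0.0133, 1.9982, 0.0001, 1.1463, 0.3053], 'eef_pos': [0.4766, 0.2138, 0.1847], 'contact_force': [1.8875, -0.6579, -1.7467], 'opening': 0.2316}
[[0.01, 0.078, 0.997], [0.002, 0.997, -0.078], [-1.0, 0.003, 0.01]]
clip dist 0.10763280169167759 yaw 1.4018291250957917
mid [ 0.55895 -0.14305] plate centre [0.5568, -0.1676]
shift [0.017, -0.8323, 0.3951] turn [0.0552, 0.0062, -0.0023] mm 276 deg 5.0
```

Run:
```python
from h import *
hy=1.404; e=np.array([np.cos(hy),np.sin(hy)]); l=np.array([e[1],-e[0]]); m=np.array([.5582,-.1431])
p=m-.05*e-.08*l; print(p)
rel([*p,.2],hy)
```

```text
[ 0.47100906 -0.17912417]
shift [-0.0542, -1.3069, 0.0841] turn [0.0564, 0.0062, -0.0023] mm 393 deg 5.1
```

Emit:
play_rows:
  rows:
    - [0,[-0.04,-0.1,0.01],[0.01,0,0]]
    - [0,[-0.054,-0.22,0.02],[0.02,0.003,0]]
    - [0,[-0.054,-0.35,0.03],[0.03,0.006,-0.002]]
    - [0,[-0.054,-0.48,0.04],[0.04,0.006,-0.002]]
    - [0,[-0.054,-0.61,0.05],[0.056,0.006,-0.002]]
    - [0,[-0.054,-0.74,0.055],[0.056,0.006,-0.002]]
    - [0,[-0.054,-0.86,0.06],[0.056,0.006,-0.002]]
    - [0,[-0.054,-0.93,0.07],[0.056,0.006,-0.002]]
    - [0,[-0.054,-0.98,0.08],[0.056,0.006,-0.002]]
    - [0,[-0.054,-1.0,0.084],[0.056,0.006,-0.002]]

```text
time: 4.15
eef_pos: [0.4739, -0.0898, 0.1924]
tcp_rot: [0.059, 0.709, -0.06, 0.7]
contact_force: [-0.5, 0.7, -2.9]
opening: 0.236
```

Emit:
play_rows:
  rows:
    - [0,[0,-0.1,0],[0,0,0]]
    - [0,[0,-0.2,0],[0,0,0]]
    - [0,[0,-0.28,0],[0,0,0]]
    - [0,[0,-0.307,0],[0,0,0]]
    - [0,[0,-0.307,0],[0,0,0]]
    - [0,[0,-0.307,0],[0,0,0]]

```text
time: 4.65
eef_pos: [0.4594, -0.1778, 0.194]
tcp_rot: [0.059, 0.709, -0.059, 0.701]
contact_force: [1.3, 0.7, -3.3]
opening: 0.238
```

Run:
```python
from h import *
import pickle
c=shot('wrist','w2.png'); pickle.dump(c,open('w2.pkl','wb')); st()
```

```text
{'time': 4.7, 'qpos': [-0.5716, -0.0814, 2.0452, -0.0066, 1.1873, -0.4033], 'eef_pos': [0.4596, -0.1775, 0.1943], 'contact_force': [1.0631, 0.4351, -3.1113], 'opening': 0.235}
[[-0.011, 0.165, 0.986], [-0.0, 0.986, -0.165], [-1.0, -0.002, -0.011]]
```

View pics/w2.png

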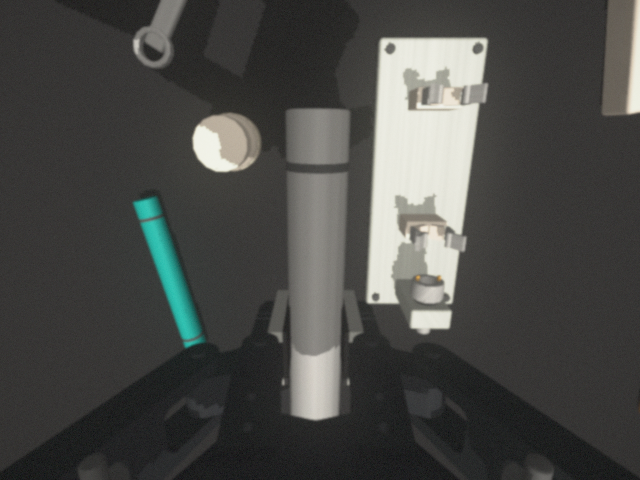

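Run:
```python
from h import *
im=cv2.imread('pics/w2.png')
f=lambda a:cv2.resize(a,None,fx=3,fy=3,interpolation=cv2.INTER_CUBIC)
a=f(im[30:180,365:495]); b=f(im[190:340,365:495])
cv2.imwrite('pics/crop2.png',np.hstack([a,b]))
```

```text
(no output)
```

View pics/crop2.png

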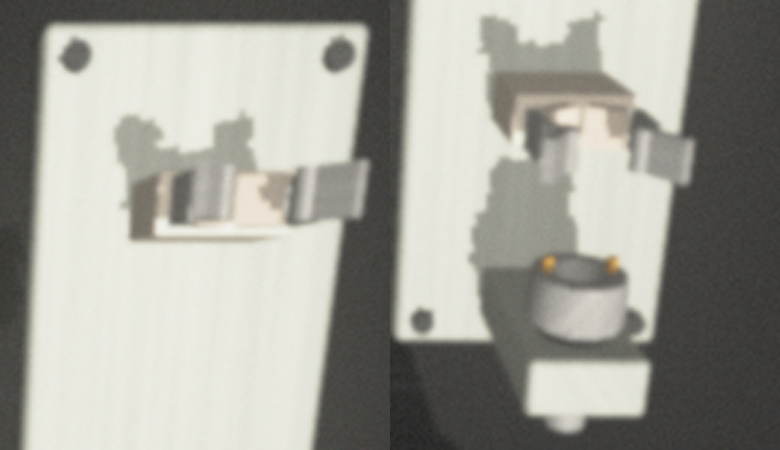

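Run:
```python
from h import *
import pickle
c=pickle.load(open('w2.pkl','rb'))
L=lambda x,y:(365+x/3,30+y/3)
Q=lambda x,y:(365+(x-390)/3,190+y/3)
h=[onz(c,*p,.012)[:2] for p in (L(76,55),L(339,55),Q(421,321),Q(632,322))]; print(np.round(h,4).tolist())
d=h[0]-h[2]+h[1]-h[3]; hy=np.arctan2(d[1],d[0]); hc=np.mean(h,0); print('yaw',hy,'centre',hc, [np.linalg.norm(h[0]-h[1]),np.linalg.norm(h[0]-h[2])])
A=onz(c,*L(264,190),.07)[:2];B=onz(c,*Q(606,155),.07)[:2];C=onz(c,*Q(581,263),.06)[:2]
A2=onz(c,*L(279,190),.08)[:2];B2=onz(c,*Q(615,155),.08)[:2]
e=np.array([np.cos(hy),np.sin(hy)]); l=np.array([e[1],-e[0]])
print(A,B,C,'dist',np.linalg.norm(A-B),'yaw',np.arctan2(*(A-B)[::-1]))
for p in (A,B,A2,B2,C): print('rel plate centre lat,along',(p-hc)@l,(p-hc)@e)
s=ctrl.get_state(); T=R.from_quat(s['tcp_rot']).as_matrix(); g=s['eef_pos']-.019*T[:,0]
for y in (.085,-.085):
  for r in (.011,-.011): print('col end pred',proj(c,g+y*T[:,1]-r*T[:,0]))
```

```text
[[0.5417, -0.0485], [0.6132, -0.0607], [0.5034, -0.2744], [0.5747, -0.2863]]
yaw 1.4024111213921304 centre [ 0.55824172 -0.16747183] [np.float64(0.0725772360635048), np.float64(0.22916161093891935)]
[ 0.57016251 -0.09376365] [ 0.55239526 -0.2025259 ] [ 0.54632759 -0.23788702] dist 0.11020391035161392 yaw 1.408868016200011
rel plate centre lat,along -0.0006006122010677079 0.0746635102341735
rel plate centre lat,along 0.0001109579110625912 -0.03553810284277777
rel plate centre lat,along -0.0007430967673728757 0.07375036615516024
rel plate centre lat,along -0.0011344878758157706 -0.032308377755677034
rel plate centre lat,along 5.529958864372231e-05 -0.07141598486162022
col end pred [317.4263602   99.95556211]
col end pred [317.12308907 104.9818528 ]
col end pred [316.86380134 506.60893695]
col end pred [316.7153942  462.04565732]
```

```bash
cat >> h.py <<'E'
HY=1.404; E_=np.array([np.cos(HY),np.sin(HY)]); L_=np.array([E_[1],-E_[0]]); HM=np.array([.5575,-.1675])+.021*E_
def hold(dy=0,dx=0): return HM+dy*E_+dx*L_
def hs():
    s=ctrl.get_state(); p=s['eef_pos'][:2]-HM; M=R.from_quat(s['tcp_rot']).as_matrix(); f=s['contact_force']
    print('t',round(s['time'],2),'holder x,y',np.round([p@L_,p@E_],4),'z',round(s['eef_pos'][2],4),'yaw err',round(np.arctan2(M[1,1],M[0,1])-HY,4),'toolx',np.round(M[:,0],3),'F x,y,z',np.round([f[:2]@L_,f[:2]@E_,f[2]],1),'torq',np.round(s['wrist_torque'],2),'op',round(s['opening'],3))
E
python3 - <<'E'
from h import *
hs(); rel([*hold(.0185),.15],HY)
E
```

```text
t 4.7 holder x,y [-0.0949 -0.0471] z 0.1943 yaw err 0.001 toolx [-0.011 -0.    -1.   ] F x,y,z [ 1.   0.6 -3.1] torq [ 0.04 -0.01 -0.04] op 0.235
shift [0.1437, 0.2187, 0.318] turn [0.0006, -0.007, 0.0012] mm 124 deg 0.6
```

Emit:
play_rows:
  rows:
    - [0,[0,0.07,0.08],[0,0,0]]
    - [0,[0,0.13,0.18],[0,-0.004,0]]
    - [0,[0.05,0.19,0.27],[0,-0.007,0.001]]
    - [0,[0.1,0.22,0.318],[0,-0.007,0.001]]
    - [0,[0.144,0.22,0.318],[0,-0.007,0.001]]
    - [0,[0.144,0.22,0.318],[0,-0.007,0.001]]
    - [0,[0.144,0.22,0.318],[0,-0.007,0.001]]

```text
time: 5.28
eef_pos: [0.5631, -0.1282, 0.1493]
tcp_rot: [0.058, 0.706, -0.059, 0.704]
contact_force: [-0.0, 0.1, -2.8]
opening: 0.238
```

Run:
```python
from h import *
hs(); rel([*hold(.0185),.092],HY)
```

```text
t 5.28 holder x,y [-0.001   0.0187] z 0.1493 yaw err 0.0019 toolx [-0.003 -0.001 -1.   ] F x,y,z [-0.1  0.1 -2.8] torq [-0.   -0.04  0.04] op 0.238
shift [0.1911, -0.0003, 0.0038] turn [0.0012, -0.0016, 0.0007] mm 57 deg 0.2
```

Emit:
play_rows:
  rows:
    - [0,[0.06,0,0.003],[0.001,-0.001,0]]
    - [0,[0.12,0,0.003],[0.001,-0.001,0]]
    - [0,[0.17,0,0.003],[0.001,-0.001,0]]
    - [0,[0.19,0,0.003],[0.001,-0.001,0]]
    - [0,[0.19,0,0.003],[0.001,-0.001,0]]
    - [0,[0.19,0,0.003],[0.001,-0.001,0]]

```text
time: 5.78
eef_pos: [0.5656, -0.1304, 0.0951]
tcp_rot: [0.059, 0.703, -0.06, 0.706]
contact_force: [-0.3, 0.6, -2.5]
opening: 0.235
```

Run:
```python
from h import *
hs()
import pickle
f=lambda a,k:cv2.resize(a,None,fx=k,fy=k,interpolation=cv2.INTER_CUBIC)
o=[]
for n,(cx,cy) in (('top',(418,226)),('side',(357,315))):
    c=shot(n,n+'1.png'); pickle.dump(c,open(n+'1.pkl','wb')); o.append(f(c['color'][cy-60:cy+60,cx-50:cx+50][:,:,::-1],4))
c=shot('wrist','w3.png'); pickle.dump(c,open('w3.pkl','wb'))
cv2.imwrite('pics/crop3.png',np.hstack(o))
```

```text
t 5.78 holder x,y [0.0019 0.017 ] z 0.0951 yaw err -0.0017 toolx [ 0.004 -0.003 -1.   ] F x,y,z [-0.4  0.5 -2.5] torq [0.02 0.04 0.05] op 0.235
```

View pics/crop3.png

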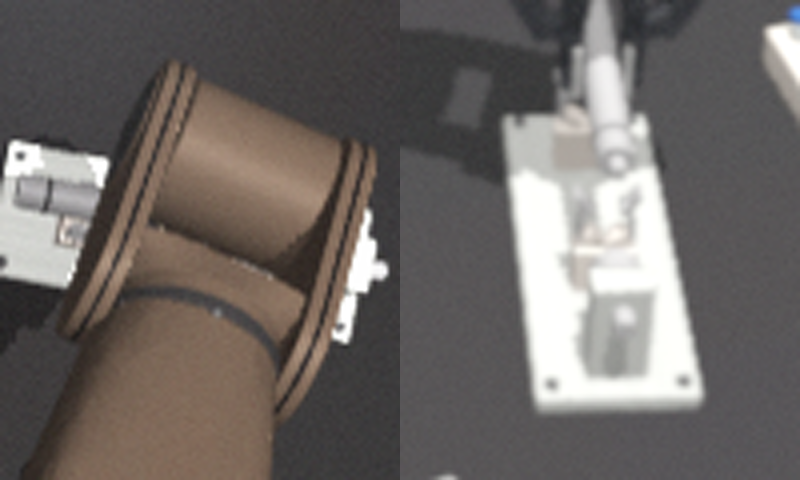

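Run:
```python
from h import *
import pickle
t=pickle.load(open('top1.pkl','rb')); s=pickle.load(open('side1.pkl','rb'))
for n,p in (('flat end',onz(t,368+16/4,166+190/4,.114)),('ring',onz(t,368+41/4,166+194/4,.114)),('tip',onz(s,307+219/4,255+161/4,.114)),('shoulder',onz(s,307+217/4,255+143/4,.114))):
    q=p[:2]-HM; print(n,p,'lat',q@L_,'along',q@E_)
st0=ctrl.get_state()['eef_pos']; 
for y in (.085,-.085,-.095): q=HM+(.0155+y)*E_; print(y,(proj(s,[*q,.114])-[307,255])*4,(proj(t,[*q,.114])-[368,166])*4)
# check: holder known pts in side image
w=pickle.load(open('w3.pkl','rb')); im=cv2.imread('pics/w3.png'); cv2.imwrite('pics/w3c.png',im)
```

```text
flat end [ 0.57796648 -0.04685382  0.114     ] lat 0.00015228230798844253 along 0.10136974169830425
ring [ 0.57584156 -0.06219089  0.114     ] lat 0.0006031665832294284 along 0.08589273949541604
tip [ 0.55121564 -0.21789806  0.114     ] lat 0.0021701460771826582 along -0.07174198023545601
shoulder [ 0.55451843 -0.20288703  0.114     ] lat 0.002934908314646047 along -0.05639092805745521
0.085 [181.47913622 -18.85254824] [ 17.35222641 190.50866625]
-0.085 [214.49978651 158.43039808] [290.8305737  242.42686365]
-0.095 [216.7164367  170.33126233] [306.9402626 245.4851899]
```

View pics/w3.png

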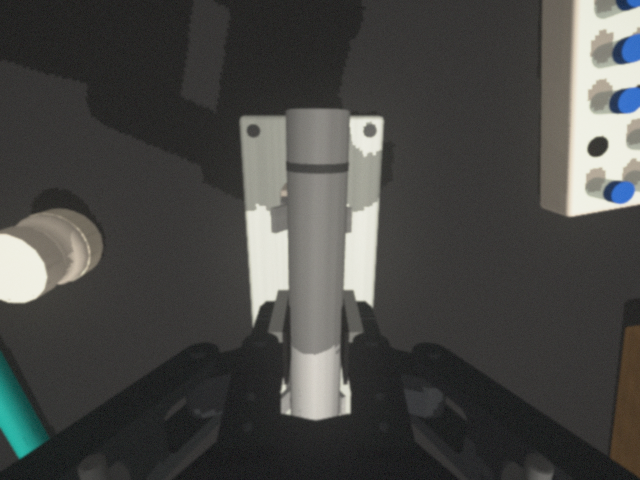

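Emit:
play_rows:
  rows:
    - [0,[0.03,0,-0.003],[0,0,0]]
    - [0,[0.06,0,-0.003],[0,0,0]]
    - [0,[0.08,0,-0.003],[0,0,0]]
    - [0,[0.09,0,-0.003],[0,0,0]]
    - [0,[0.1,0,-0.003],[0,0,0]]
    - [0,[0.1,0,-0.003],[0,0,0]]
    - [0,[0.1,0,-0.003],[0,0,0]]

```text
time: 6.52
eef_pos: [0.5647, -0.1299, 0.0638]
tcp_rot: [0.059, 0.704, -0.06, 0.706]
contact_force: [0.4, -0.0, -3.2]
opening: 0.238
```

```bash
python3 -c "
from h import *
hs()"
```

```text
t 6.52 holder x,y [0.0009 0.0173] z 0.0638 yaw err -0.0012 toolx [ 0.003 -0.002 -1.   ] F x,y,z [ 0.4  0.1 -3.2] torq [ 0.01  0.07 -0.03] op 0.238
```

Emit:
play_rows:
  rows:
    - [0,[0.003,0,0],[0,0,0]]
    - [0,[0.006,0,0],[0,0,0]]
    - [0,[0.009,0,0],[0,0,0]]
    - [0,[0.012,0,0],[0,0,0]]
    - [0,[0.015,0,0],[0,0,0]]
    - [0,[0.017,0,0],[0,0,0]]
    - [0,[0.017,0,0],[0,0,0]]

```text
time: 7.1
eef_pos: [0.5652, -0.1301, 0.0617]
tcp_rot: [0.058, 0.704, -0.06, 0.706]
contact_force: [-7.9, 2.6, 9.5]
opening: 0.236
```

Emit:
play_rows:
  rows:
    - [0,[0.003,0,0],[0,0,0]]
    - [0,[0.006,0,0],[0,0,0]]
    - [0,[0.009,0,0],[0,0,0]]
    - [0,[0.01,0,0],[0,0,0]]
    - [0,[0.01,0,0],[0,0,0]]

```text
time: 7.52
eef_pos: [0.5656, -0.1304, 0.0602]
tcp_rot: [0.058, 0.703, -0.06, 0.706]
contact_force: [-8.4, 2.5, 15.8]
opening: 0.233
```

Emit:
play_rows:
  rows:
    - [0,[0.003,0,0],[0,0,0]]
    - [0,[0.006,0,0],[0,0,0]]
    - [0,[0.009,0,0],[0,0,0]]
    - [0,[0.01,0,0],[0,0,0]]
    - [0,[0.01,0,0],[0,0,0]]

```text
time: 7.93
eef_pos: [0.5662, -0.1307, 0.0574]
tcp_rot: [0.058, 0.703, -0.06, 0.706]
contact_force: [-7.6, 3.4, 16.0]
opening: 0.233
```

Emit:
play_rows:
  rows:
    - [0,[0,0,-0.003],[0,0,0]]
    - [0,[0,0,-0.006],[0,0,0]]
    - [0,[0,0,-0.006],[0,0,0]]

```text
time: 8.18
eef_pos: [0.5656, -0.1306, 0.0574]
tcp_rot: [0.057, 0.702, -0.061, 0.708]
contact_force: [-3.2, 2.2, 13.3]
opening: 0.236
```

```bash
python3 -c "
from h import *
hs()"
```

```text
t 8.18 holder x,y [0.0019 0.0167] z 0.0574 yaw err -0.0003 toolx [ 0.008 -0.005 -1.   ] F x,y,z [-3.5  1.7 13.3] torq [-0.03  0.63  0.1 ] op 0.236
```

Emit:
play_rows:
  rows:
    - [0,[0.002,0,-0.003],[0,0,0]]
    - [0,[0.005,0,-0.003],[0,0,0]]
    - [0,[0.007,0,-0.003],[0,0,0]]
    - [0,[0.01,0,-0.003],[0,0,0]]
    - [0,[0.01,0,-0.003],[0,0,0]]

```text
time: 8.6
eef_pos: [0.5651, -0.1307, 0.0544]
tcp_rot: [0.057, 0.701, -0.061, 0.708]
contact_force: [-2.1, 1.9, 9.9]
opening: 0.231
```

Emit:
play_rows:
  rows:
    - [0,[0.003,0,0],[0,0,0]]
    - [0,[0.005,0,0],[0,0,0]]
    - [0,[0.007,0,0],[0,0,0]]
    - [0,[0.007,0,0],[0,0,0]]

```text
time: 8.93
eef_pos: [0.5642, -0.1304, 0.0494]
tcp_rot: [0.058, 0.702, -0.061, 0.708]
contact_force: [2.7, -0.3, 2.9]
opening: 0.237
```

```bash
python3 -c "
from h import *
hs()"
```

```text
t 8.93 holder x,y [0.0004 0.0167] z 0.0494 yaw err -0.0008 toolx [ 0.008 -0.005 -1.   ] F x,y,z [2.7 0.2 2.9] torq [-0.47 -0.45  0.03] op 0.237
```

Emit:
play_rows:
  rows:
    - [0,[0.003,0,0],[0,0,0]]
    - [0,[0.006,0,0],[0,0,0]]
    - [0,[0.01,0,0],[0,0,0]]
    - [0,[0.01,0,0],[0,0,0]]

```text
time: 9.27
eef_pos: [0.5647, -0.1307, 0.0482]
tcp_rot: [0.058, 0.702, -0.061, 0.708]
contact_force: [-0.5, 0.8, 11.3]
opening: 0.237
```

Emit:
play_rows:
  rows:
    - [0,[0.003,0,0],[0,0,0]]
    - [0,[0.005,0,0],[0,0,0]]
    - [0,[0.007,0,0],[0,0,0]]
    - [0,[0.007,0,0],[0,0,0]]

```text
time: 9.6
eef_pos: [0.5647, -0.1311, 0.047]
tcp_rot: [0.058, 0.702, -0.061, 0.707]
contact_force: [-3.5, -0.9, 15.7]
opening: 0.238
```

```bash
python3 -c "
from h import *
hs()"
```

```text
t 9.6 holder x,y [0.0011 0.0161] z 0.047 yaw err -0.0016 toolx [ 0.008 -0.005 -1.   ] F x,y,z [-3.3 -1.4 15.7] torq [-0.   0.4  0. ] op 0.238
```

Emit:
play_rows:
  rows:
    - [0,[0.003,0,-0.002],[0,0,0]]
    - [0,[0.006,0,-0.003],[0,0,0]]
    - [0,[0.006,0,-0.003],[0,0,0]]

```text
time: 9.85
eef_pos: [0.5646, -0.1314, 0.0454]
tcp_rot: [0.058, 0.701, -0.061, 0.708]
contact_force: [-0.9, -2.1, 14.5]
opening: 0.238
```

```bash
python3 -c "
from h import *
hs()"
```

```text
t 9.85 holder x,y [0.001  0.0158] z 0.0454 yaw err -0.0025 toolx [ 0.01  -0.006 -1.   ] F x,y,z [-0.5 -2.2 14.5] torq [ 0.03  0.1  -0.02] op 0.238
```

Emit:
play_rows:
  rows:
    - [0,[0.003,0,0],[0,0,0]]
    - [0,[0.006,0,0],[0,0,0]]
    - [0,[0.006,0,0],[0,0,0]]

```text
time: 10.1
eef_pos: [0.5644, -0.1317, 0.0425]
tcp_rot: [0.058, 0.701, -0.062, 0.708]
contact_force: [2.7, -4.1, 9.4]
opening: 0.236
```

```bash
python3 -c "
from h import *
hs()"
```

```text
t 10.1 holder x,y [0.0009 0.0154] z 0.0425 yaw err -0.0027 toolx [ 0.011 -0.006 -1.   ] F x,y,z [ 3.3 -3.6  9.4] torq [-0.06 -0.2   0.04] op 0.236
```

Emit:
play_rows:
  rows:
    - [0,[0.002,0,0.002],[0,0,0]]
    - [0,[0.004,0,0.003],[0,0,0]]
    - [0,[0.004,0,0.003],[0,0,0]]

```text
time: 10.35
eef_pos: [0.5645, -0.1317, 0.0424]
tcp_rot: [0.058, 0.702, -0.061, 0.707]
contact_force: [-5.6, -4.2, 18.0]
opening: 0.236
```

Run:
```python
from h import *
hs()
f=lambda a,k:cv2.resize(a,None,fx=k,fy=k,interpolation=cv2.INTER_CUBIC)
c=shot('side','side2.png'); a=f(c['color'][250:370,315:415][:,:,::-1],5)
c=shot('wrist','w4.png'); b=f(c['color'][90:390,240:400][:,:,::-1],2)[:600,:300]
cv2.imwrite('pics/crop4.png',np.hstack([a,b]))
```

```text
t 10.35 holder x,y [0.001  0.0154] z 0.0424 yaw err -0.0022 toolx [ 0.007 -0.005 -1.   ] F x,y,z [-4.8 -5.1 18. ] torq [ 0.11  0.65 -0.02] op 0.236
```

View pics/crop4.png

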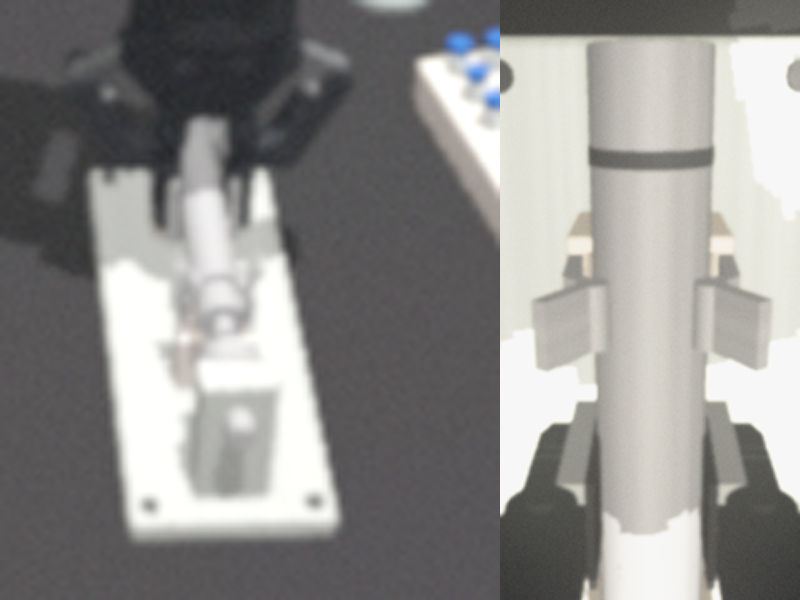

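Emit:
play_rows:
  rows:
    - [0,[-0.003,0,-0.002],[0,0,0]]
    - [0,[-0.003,0.005,-0.002],[0,0,0]]
    - [0,[-0.003,0.01,-0.002],[0,0,0]]
    - [0,[-0.003,0.015,-0.002],[0,0,0]]
    - [0,[-0.003,0.02,-0.002],[0,0,0]]
    - [0,[-0.003,0.02,-0.002],[0,0,0]]

```text
time: 10.95
eef_pos: [0.5653, -0.1274, 0.0424]
tcp_rot: [0.057, 0.701, -0.062, 0.708]
contact_force: [-2.1, -8.6, 10.4]
opening: 0.239
```

Run:
```python
from h import *
hs()
c=shot('side')
for z in (.06,.07):
  for y in (-.078,-.082): print(z,y,proj(c,[*hold(y),z]), 'seen 359.8,315')
```

```text
t 10.95 holder x,y [0.001  0.0199] z 0.0424 yaw err -0.0017 toolx [ 0.009 -0.009 -1.   ] F x,y,z [-0.6 -8.8 10.4] torq [-0.93  0.18 -0.06] op 0.239
0.06 -0.078 [359.5951396  316.16568102] seen 359.8,315
0.06 -0.082 [359.80812079 317.39201449] seen 359.8,315
0.07 -0.078 [359.86687583 312.71854014] seen 359.8,315
0.07 -0.082 [360.08175777 313.94040843] seen 359.8,315
```

Emit:
play_rows:
  rows:
    - [0,[-0.002,-0.005,0],[0,0,0]]
    - [0,[-0.002,-0.012,0],[0,0,0]]
    - [0,[-0.002,-0.019,0],[0,0,0]]
    - [0,[-0.002,-0.026,0],[0,0,0]]
    - [0,[-0.002,-0.033,0],[0,0,0]]
    - [0,[-0.002,-0.04,0],[0,0,0]]
    - [0,[-0.002,-0.047,0],[0,0,0]]
    - [0,[-0.002,-0.05,0],[0,0,0]]
    - [0,[-0.002,-0.05,0],[0,0,0]]

```text
time: 11.75
eef_pos: [0.5637, -0.1364, 0.0424]
tcp_rot: [0.061, 0.701, -0.06, 0.708]
contact_force: [4.1, 7.9, 9.6]
opening: 0.238
```

```bash
python3 -c "
from h import *
hs()"
```

```text
t 11.75 holder x,y [0.0009 0.0107] z 0.0424 yaw err -0.0045 toolx [ 0.011  0.002 -1.   ] F x,y,z [2.8 8.5 9.6] torq [ 1.74 -0.86  0.04] op 0.238
```

Emit:
play_rows:
  rows:
    - [0,[0,-0.005,0],[0,0,0]]
    - [0,[0,-0.01,0],[0,0,0]]
    - [0,[0,-0.015,0],[0,0,0]]
    - [0,[0,-0.02,0],[0,0,0]]
    - [0,[0,-0.025,0],[0,0,0]]
    - [0,[0,-0.025,0],[0,0,0]]

```text
time: 12.25
eef_pos: [0.5624, -0.1438, 0.0424]
tcp_rot: [0.061, 0.701, -0.06, 0.708]
contact_force: [5.1, 8.4, 9.4]
opening: 0.232
```

```bash
python3 -c "
from h import *
hs()"
```

```text
t 12.25 holder x,y [0.0009 0.0032] z 0.0424 yaw err -0.0044 toolx [ 0.011  0.002 -1.   ] F x,y,z [3.7 9.1 9.4] torq [ 1.72 -0.82 -0.01] op 0.232
```

Emit:
play_rows:
  rows:
    - [0,[-0.002,-0.003,0.002],[0,0,0]]
    - [0,[-0.002,-0.006,0.003],[0,0,0]]
    - [0,[-0.002,-0.01,0.003],[0,0,0]]
    - [0,[-0.002,-0.01,0.003],[0,0,0]]

```text
time: 12.58
eef_pos: [0.5619, -0.1466, 0.0424]
tcp_rot: [0.062, 0.702, -0.059, 0.708]
contact_force: [3.4, 9.3, 9.3]
opening: 0.244
```

Emit:
play_rows:
  rows:
    - [0,[0,-0.003,0],[0,0,0]]
    - [0,[0,-0.006,0],[0,0,0]]
    - [0,[0,-0.007,0],[0,0,0]]
    - [0,[0,-0.007,0],[0,0,0]]

```text
time: 12.92
eef_pos: [0.5615, -0.1484, 0.0424]
tcp_rot: [0.062, 0.702, -0.059, 0.708]
contact_force: [3.4, 9.8, 9.0]
opening: 0.235
```

```bash
python3 -c "
from h import *
hs()"
```

```text
t 12.92 holder x,y [ 0.0008 -0.0015] z 0.0424 yaw err -0.0043 toolx [ 0.009  0.003 -1.   ] F x,y,z [ 1.7 10.2  9. ] torq [ 1.88 -0.65  0.01] op 0.235
```

Emit:
play_rows:
  rows:
    - [0,[0,-0.003,0],[0,0,0]]
    - [0,[0,-0.006,0],[0,0,0]]
    - [0,[0,-0.007,0],[0,0,0]]
    - [0,[0,-0.007,0],[0,0,0]]

```text
time: 13.25
eef_pos: [0.5612, -0.1503, 0.0424]
tcp_rot: [0.062, 0.702, -0.059, 0.708]
contact_force: [4.0, 8.9, 9.8]
opening: 0.235
```

Emit:
play_rows:
  rows:
    - [0,[0,-0.003,0],[0,0,0]]
    - [0,[0,-0.006,0],[0,0,0]]
    - [0,[0,-0.007,0],[0,0,0]]
    - [0,[0,-0.007,0],[0,0,0]]

```text
time: 13.58
eef_pos: [0.5609, -0.1523, 0.0424]
tcp_rot: [0.062, 0.701, -0.059, 0.708]
contact_force: [4.1, 10.3, 9.7]
opening: 0.235
```

```bash
python3 -c "
from h import *
hs()"
```

```text
t 13.58 holder x,y [ 0.0008 -0.0055] z 0.0424 yaw err -0.0044 toolx [ 0.009  0.003 -1.   ] F x,y,z [ 2.3 10.8  9.7] torq [ 2.03 -0.73  0.03] op 0.235
```

Emit:
play_rows:
  rows:
    - [0,[0,-0.003,0],[0,0,0]]
    - [0,[0,-0.006,0],[0,0,0]]
    - [0,[0,-0.007,0],[0,0,0]]
    - [0,[0,-0.007,0],[0,0,0]]

```text
time: 13.92
eef_pos: [0.5606, -0.154, 0.0424]
tcp_rot: [0.062, 0.701, -0.059, 0.708]
contact_force: [4.1, 10.5, 9.7]
opening: 0.235
```

```bash
python3 -c "
from h import *
hs()"
```

```text
t 13.92 holder x,y [ 0.0008 -0.0072] z 0.0424 yaw err -0.0045 toolx [ 0.009  0.004 -1.   ] F x,y,z [ 2.3 11.   9.7] torq [ 2.11 -0.77  0.  ] op 0.235
```

Emit:
play_rows:
  rows:
    - [0,[0,-0.003,0],[0,0,0]]
    - [0,[0,-0.006,0],[0,0,0]]
    - [0,[0,-0.007,0],[0,0,0]]
    - [0,[0,-0.007,0],[0,0,0]]

```text
time: 14.25
eef_pos: [0.5606, -0.154, 0.0424]
tcp_rot: [0.064, 0.701, -0.058, 0.708]
contact_force: [5.8, 17.5, 10.8]
opening: 0.236
```

```bash
python3 -c "
from h import *
hs()"
```

```text
t 14.25 holder x,y [ 0.0008 -0.0072] z 0.0424 yaw err -0.0055 toolx [ 0.009  0.008 -1.   ] F x,y,z [ 2.8 18.2 10.8] torq [ 3.08 -0.99  0.05] op 0.236
```

Emit:
play_rows:
  rows:
    - [0,[0,-0.002,0],[0,0,0]]
    - [0,[0,-0.003,0],[0,0,0]]
    - [0,[0,-0.003,0],[0,0,0]]
    - [0,[0,-0.003,0],[0,0,0]]
    - [0,[0,-0.003,0],[0,0,0]]

```text
time: 14.67
eef_pos: [0.5605, -0.1541, 0.0424]
tcp_rot: [0.064, 0.701, -0.057, 0.708]
contact_force: [6.8, 21.3, 10.7]
opening: 0.241
```

Run:
```python
from h import *
hs()
f=lambda a,k:cv2.resize(a,None,fx=k,fy=k,interpolation=cv2.INTER_CUBIC)
c=shot('side','side3.png'); a=f(c['color'][270:370,315:415][:,:,::-1],4)
c=shot('wrist','w5.png'); b=f(c['color'][90:290,240:400][:,:,::-1],2)
cv2.imwrite('pics/crop5.png',np.hstack([a,b]))
```

```text
t 14.67 holder x,y [ 0.0008 -0.0072] z 0.0424 yaw err -0.0056 toolx [ 0.01   0.009 -1.   ] F x,y,z [ 3.2 22.1 10.7] torq [ 3.36 -1.15  0.09] op 0.241
```

View pics/crop5.png

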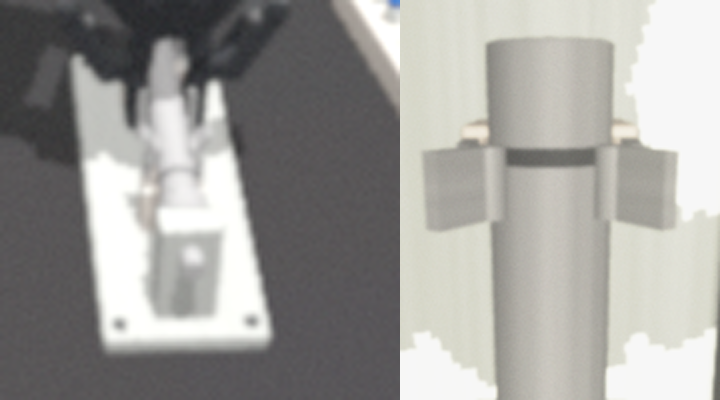

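Emit:
play_rows:
  rows:
    - [0,[0,0.004,0],[0,0,0]]
    - [0,[-0.002,0.008,0.001],[0,0,0]]
    - [0,[-0.004,0.01,0.002],[0,0,0]]
    - [0,[-0.004,0.01,0.002],[0,0,0]]

```text
time: 15.1
eef_pos: [0.5606, -0.154, 0.0424]
tcp_rot: [0.062, 0.702, -0.059, 0.707]
contact_force: [5.9, 9.3, 6.1]
opening: 0.236
```

```bash
python3 -c "
from h import *
hs()"
```

```text
t 15.1 holder x,y [ 0.0008 -0.0072] z 0.0424 yaw err -0.0039 toolx [ 0.008  0.004 -1.   ] F x,y,z [ 4.3 10.1  6.1] torq [ 1.92 -0.93  0.04] op 0.236
```

Emit:
play_rows:
  rows:
    - [0,[-0.002,0.003,0.002],[0,0,0]]
    - [0,[-0.003,0.005,0.004],[0,0,0]]
    - [0,[-0.003,0.006,0.004],[0,0,0]]
    - [0,[-0.003,0.006,0.004],[0,0,0]]

```text
time: 15.43
eef_pos: [0.5605, -0.154, 0.0424]
tcp_rot: [0.061, 0.703, -0.059, 0.706]
contact_force: [2.9, 6.2, 2.7]
opening: 0.236
```

```bash
python3 -c "
from h import *
hs()"
```

```text
t 15.43 holder x,y [ 0.0008 -0.0072] z 0.0424 yaw err -0.0031 toolx [ 0.005  0.001 -1.   ] F x,y,z [1.8 6.6 2.7] torq [ 1.32 -0.53  0.01] op 0.236
```

Emit:
play_rows:
  rows:
    - [60,[0,0.002,0.001],[0,0,0]]
    - [60,[0,0.002,0.001],[0,0,0]]
    - [60,[0,0.002,0.001],[0,0,0]]
    - [60,[0,0.002,0.001],[0,0,0]]
    - [60,[0,0.002,0.001],[0,0,0]]
    - [60,[0,0.002,0.001],[0,0,0]]

```text
time: 15.93
eef_pos: [0.5599, -0.1553, 0.0419]
tcp_rot: [0.059, 0.704, -0.06, 0.705]
contact_force: [-0.2, -0.2, -0.1]
opening: 0.602
```

```bash
python3 -c "
from h import *
hs()"
```

```text
t 15.93 holder x,y [ 0.0004 -0.0086] z 0.0419 yaw err -0.0015 toolx [ 0.002 -0.002 -1.   ] F x,y,z [-0.1 -0.2 -0.1] torq [ 0.01  0.02 -0.02] op 0.602
```

Released, with zero force on the tool. I'll go straight up.

Emit:
play_rows:
  rows:
    - [60,[-0.05,0,0],[0,0,0]]
    - [60,[-0.12,0,0],[0,0,0]]
    - [60,[-0.2,0,0],[0,0,0]]
    - [60,[-0.3,0,0],[0,0,0]]
    - [60,[-0.4,0,0],[0,0,0]]
    - [60,[-0.4,0,0],[0,0,0]]

```text
time: 16.43
eef_pos: [0.5636, -0.1566, 0.1699]
tcp_rot: [0.057, 0.699, -0.062, 0.71]
contact_force: [0.7, -0.7, 0.9]
opening: 0.596
```

Emit:
play_rows:
  rows:
    - [60,[0,-0.1,-0.05],[0,0,0]]
    - [60,[0,-0.2,-0.1],[0,0,0]]
    - [60,[0,-0.3,-0.15],[0,0,0]]
    - [60,[0,-0.33,-0.2],[0,0,0]]
    - [60,[0,-0.33,-0.25],[0,0,0]]
    - [60,[0,-0.33,-0.25],[0,0,0]]

```text
time: 16.93
eef_pos: [0.467, -0.24, 0.1613]
tcp_rot: [0.06, 0.704, -0.061, 0.705]
contact_force: [0.7, -0.5, -0.9]
opening: 0.598
```

Run:
```python
from h import *
hs()
f=lambda a,k:cv2.resize(a,None,fx=k,fy=k,interpolation=cv2.INTER_CUBIC)
c=shot('wrist','w6.png'); a=c['color'][:,:,::-1]
cv2.imwrite('pics/w6b.png',f(a[0:380,240:560],1.5))
```

```text
t 16.93 holder x,y [-0.0772 -0.1076] z 0.1613 yaw err -0.0037 toolx [ 0.001 -0.001 -1.   ] F x,y,z [ 0.8 -0.4 -0.9] torq [-0.02  0.03 -0.  ] op 0.598
```

View pics/w6b.png

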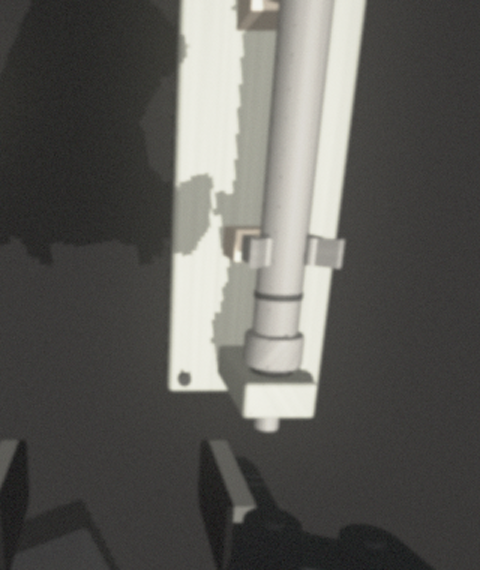

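The shoulder sits flush on the collar at crop (274,335), clip_b's jaws are closed over the column at (258,250) and (325,250), and the gripper is clear. I'm handing in.

```bash
python3 -c "
from h import *
print(ctrl.sign_off()); hs()"
```

```text
the job is handed in; nothing more can be done
None
the job is handed in; nothing more can be done
```

The column is in both clips with its nose in the port and its shoulder against the collar, and I handed the job in at about 17 s of the 67 s allowed. `sign_off` gives no verdict, so the result rests on my own readings.

- **Clipping in:** I gripped the column at 60 N, lifted it from its cradle and pressed it down in small steps. The upward force on the tool peaked at 18 N, or about 21 N of press with the column's weight added. It then hit a hard stop with the TCP at 42.4 mm, which puts the axis at seat height.
- **Nose outside the port:** before sliding home, I put the column's centre about 17 mm from the clip midpoint on the +y side. That is an estimate, good to about 3 mm.
- **Sliding home:** sliding took about 8 to 11 N, then the column stopped dead and the axial force rose to 22 N. That leaves about 11 N on the port, inferred from the difference rather than measured.
- **Release:** I eased the load off, opened the fingers (tool force about 0 N), went straight up and moved clear of the holder.
- **Last check:** the final wrist picture shows the shoulder flush on the collar and the clip nearest the port closed over the column. The far clip was out of that crop, but was seen closed before release.
- **Not checked or not in agreement:**
  - I could not read the pins directly.
  - I took no final picture of the bystanders, though nothing was felt near them.
  - The side camera put the nose about 5 to 7 mm further towards +y than the top and wrist views did; I treated that as its bias.

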